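Set up the folding cookbook stand

TASK

Set up the folding cookbook stand that lies flat: lift its wooden back rest up from under the free edge and swing it back until it snaps over into its leaning-back open position, and then slide the steel lock block on its base all the way across to its other end. The stand only rests on its rubber feet: leave it standing where it is, shifted by less than 3 cm, and do not knock over or push aside the glass and the pepper mill.

Things in the scene. Friction and masses are not known exactly. Their poses are not given: they have to be found in the camera images.
- stand: The folding cookbook stand, base 1.8 kg, loose on four rubber feet (it slides if pushed with more than roughly 10 to 15 N). Origin at worktop level under the base. Its own x axis points from the front (reading side, where the free edge of the folded back rest lies) to the hinge at the rear; y runs along the hinge; z is up. All x, y, z below are in this frame, in m.
- plate_top (a point): Middle of the top of the dark steel base plate, at x = 0.005, z = 0.026. The plate spans x = -0.078 to 0.088 and y = -0.090 to 0.090. On its front edge a wooden book ledge runs along y (x = -0.075 to -0.063, top at z = 0.044, two rubber bumpers to 0.050).
- hinge (a point): Middle of the hinge axis of the back rest, at x = 0.062, z = 0.056; the axis runs along y. A spring strut (tube and rod, 14 mm thick, about 75 mm long) joins base and back rest beside the stand at y = 0.100; keep clear of it.
- rest (a joint): Angle of the back rest, rad: 0 folded flat forward over the base, grows as the free edge rises; 1.83 fully open, leaning 15 degrees back past upright. Spring and weight hold it folded: lifting the edge takes about 3 N at first. The spring's dead centre is near 1.2 rad; below about 1.3 rad the rest falls back if released, past about 1.45 it always snaps open and stays.
- rest_edge (a point): Middle of the free edge of the back rest, on its underside when folded (reading face when open); moves with it. The rest is a wooden board 12 mm thick, 170 mm along y, free edge 190 mm from the hinge axis. Folded, its underside is at z = 0.050 and it overhangs the front of the base by 50 mm, with only the worktop beneath.
- lock (a joint): Travel of the sliding lock along the stand's own +y, m: 0 to 0.008 at the start (unlocked), 0.040 at its end stop (locked: its tongue stands behind the tail of the back rest, which then cannot fold). Friction about 1.5 N, no spring: it stays where it is left. It lies under the folded back rest and can be reached only when that is open.
- lock_face (a point): Centre of the lock block's -y end face, the face to push towards +y. The lock is a steel block 34 mm (x) by 40 mm (y), z = 0.030 to 0.046, at x = -0.022 to 0.012. With lock at 0 this face is at y = -0.055, with 35 mm of bare base plate beside it; it moves with the lock.
- tumbler_mid (a point): Half-way up (50 mm) on the axis of a clear drinking glass, 80 mm wide and 100 mm tall, a bystander.
- pepper_mill_mid (a point): Half-way up (75 mm) on the axis of a dark wooden pepper mill, 58 mm wide and 150 mm tall, a bystander.

How it is judged:
By the outcome, as a careful person would: the job done as asked, in the order asked, and still so for the second after the job is handed in, with the robot touching nothing.
It also fails if it takes over 58 s, if anything falls off the work surface, if the arm or the gripper's body presses on something with over 40 N, if the wrist force passes 120 N, or if a joint passes its speed limit or range.

ROBOT

A 7-joint arm with a two-finger parallel gripper is mounted at the origin on the work surface; the furniture and walls round the work are solid. World frame = base frame: x ahead of the robot, y to its left, z up, the work surface at z = 0. Lengths are in mm, angles in rad, forces in N, time in s.
With the tool pointing down it reaches from about 400 to 875 mm from the base axis. Payload 4.4 kg.
Tool frame: the origin (TCP) lies midway between the tips of the shut fingers; the grasp point (between the pads) lies 19 mm behind it (ctrl.pinch_z is the distance from the TCP to the grasp point, in mm); z points along the fingers, y is the line along which they close (so a half turn about z gives the same grasp; the last joint's range is limited). The gripper opens to 85 mm and grips with 20 to 120 N. Pads are 22 mm wide; open, the fingers measure 114 mm over their backs; the gripper's body (76 mm by 85 mm) begins 54 mm behind the grasp point. The pads swing forward as they close: fully open they stand 13 mm farther back than shut.
Start: joints at [-1.271, 0.628, 0.038, 1.517, -0.027, 0.996, -0.02], TCP at [232.48, 607.018, 231.313] pointing down, gripper open.
Joint ranges: [-3.06, 3.06], [-0.37, 2.12], [-1.25, 1.32], [0.18, 2.47], [-1.1, 4.24], [0.23, 1.98], [-2.94, 2.94]. Speed limits (rad/s): [2.57, 2.57, 3.14, 3.14, 3.14, 3.14, 3.14].

INTERFACE

Orientations are given as [roll, pitch, yaw] about the fixed x, y, z axes, in that order (R = Rz(yaw) Ry(pitch) Rx(roll)).
In Python, from cell import read_state, cams, order, ctrl gives the robot as it stands.
- The arm moves only by the tool move_arm, never from a script. Its argument "targets" is text: rows parted by semicolons, each of 7 numbers parted by spaces: the gripper's target within -1 to 1 (fully open at 1, half-way at 0, shut at -1), then the shift along the tool's x, y, z in cm, then the turn, a rotation vector about the tool's x, y, z in degrees. A call has 1 to 5 rows; each row shifts and turns the commanded pose from where the row before left it, along the tool's axes as they then stand; what a row does not reach is not made up. A row lasts 1/12 s, in which the tool goes at most 41.7 mm and 7.16 degrees, less where a joint would pass 70% of its speed; a pose out of reach is approached as far as the arm can. A call with a gripper value outside its range is refused whole. The fingers move at their own pace and stop on an object; the grip force is fixed at half the most. Time passes only in rows, so rows that do not move let the fingers close. It gives the time, the measured TCP pose, the force, the opening and the grip force at its end, in the units of the state.
- read_state(): the state, without advancing time (a new reading comes with each control period).
- cams.get_image(name): name is "scene" or "side" or "wrist"; returns a dict with "color" (420x560x3 uint8, red, green, blue), "fovy" (degrees; the focal length in pixels is half the picture's height over the tangent of half this angle, whatever the lens; pixels are square), "cx", "cy" (the principal point, pixels), "k1" (the pictures are not rectified: a ray, as slopes to the right and down, at radius r is drawn at 1 + k1 r^2 times it, then the intrinsics apply), "rvec" (rotation vector, rad) and "tvec" (3), from world to camera coordinates, as OpenCV has them. Camera axes: x right, y down, z forward; pixel columns grow to the right and rows downward; lengths in mm; the calibration is good to about 2 mm. A picture is of the moment at which its call begins. There is no depth.
- order.finish_job(): hands the job in; it is judged then, once.
The state is a dict: "clock": time; "qpos": joint angles; "qd": joint speeds; "tau": joint torques, N m; "eef_pos": TCP position; "tool_rot": TCP orientation; "force": force on the tool from outside, world axes, zero at the start; "torque": the same for the moment, N m; "width": finger opening in mm; "gripper_force": force on a finger pad.
Only numpy, scipy, OpenCV 4.12 (cv2) and the standard library are available. Lean on these libraries where they do the work, as an engineer would, in place of code of your own. Each camera call takes 0.05 s, during which the arm holds its last target. There are 200 camera calls.

## Working session

There is one attempt and no reset: what is moved stays moved. The work goes in short steps, Python scripts to look and compute and a tool call to move; the robot and the scene stay as the last step left them, time stands still between calls to the robot, and variables do not carry over. Pictures are saved under pics/ and viewed, at most 13 in all, crops included, and the job is handed in when it is done.

Besides the shell and the picture viewer there is one more tool, called by a JSON object that holds its "name" and its "arguments", one argument or row to a line. move_arm: Moves the arm, as the interface text tells. Its arguments: {"type":"object","properties":{"targets":{"type":"string"}},"required":["targets"]}

```bash
mkdir -p pics; ls
cat > h.py <<'E'
import numpy as np, cv2
from scipy.spatial.transform import Rotation as R
from cell import read_state, cams, order, ctrl
def grab(n,f):
    im=cams.get_image(n); cv2.imwrite('pics/'+f,im['color'][:,:,::-1]); 
    np.save('pics/'+f+'.npy',{k:im[k] for k in im if k!='color'},allow_pickle=True); return im
def load(f): return np.load('pics/'+f+'.npy',allow_pickle=True).item()
def ray(im,u,v):
    f=210/np.tan(np.radians(im['fovy'])/2)
    d=np.array([(u-im['cx'])/f,(v-im['cy'])/f]); s=d.copy()
    for _ in range(30): s=d/(1+im['k1']*(s@s))
    Rm=R.from_rotvec(np.ravel(im['rvec'])).as_matrix(); t=np.ravel(im['tvec'])
    return -Rm.T@t, Rm.T@np.array([s[0],s[1],1])
def onz(im,u,v,z):
    o,d=ray(im,u,v); return o+d*(z-o[2])/d[2]
def proj(im,p):
    f=210/np.tan(np.radians(im['fovy'])/2)
    c=R.from_rotvec(np.ravel(im['rvec'])).as_matrix()@np.array(p,float)+np.ravel(im['tvec']); s=c[:2]/c[2]
    s=s*(1+im['k1']*(s@s)); return s*f+[im['cx'],im['cy']]
E
python3 - <<'E'
from h import *
a=[grab(n,n+'0.png') for n in('scene','side','wrist')]
for i in a: print(ray(i,280,210))
cv2.imwrite('pics/both.png',cv2.resize(np.vstack([a[0]['color'],a[1]['color']])[:,:,::-1],(400,600)))
s=read_state();print(s)
E
```

```text
pics
(array([  28.57082163, -704.19958945,  464.69556791]), array([ 0.50585748,  0.74084226, -0.44212568]))
(array([ 477.19555532, -974.68300526,  904.97132601]), array([-0.03568461,  0.73441214, -0.67782118]))
(array([169.16602668, 631.44209431, 373.34334681]), array([ 0.25909128, -0.09487448, -0.96125413]))
{'clock': 0.15, 'qpos': array([-1.27076477,  0.62918844,  0.03846579,  1.5181316 , -0.02699534,
        0.9962977 , -0.01999312]), 'qd': array([-0.00068981, -0.00425289, -0.00067034, -0.00192758, -0.00019876,
       -0.00129524,  0.00026272]), 'tau': array([ 1.91475454e-03, -5.63799906e+01,  1.22789249e+00, -1.93650877e+01,
        1.11583405e-02,  7.37608527e-03, -1.82342171e-05]), 'eef_pos': array([232.33189041, 606.54993242, 230.56730093]), 'tool_rot': array([-3.14008620e+00,  2.44680786e-05,  2.77575660e+00]), 'force': array([ 0.19463623, -0.21149353,  0.25823782]), 'torque': array([ 0.02983239, -0.00917571,  0.00180214]), 'gripper_force': 0.0, 'width': 85.19621711424143}
```

View pics/scene0.png

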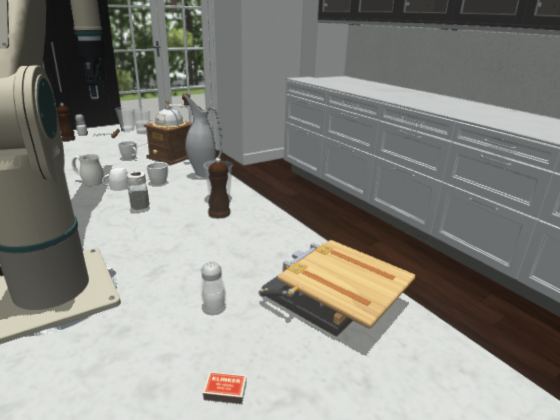

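View pics/side0.png

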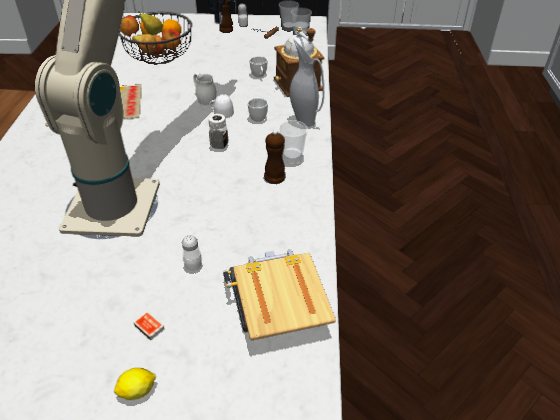

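Scene: the folded board (275–415, 240–325), its free edge facing the camera (345,322)–(413,280), the mill at (219,190) and the glass behind it at (222,180). Side: board corners about (233,266), (318,253), (333,325), (246,338); strut on the left, mill (274,160), glass (292,143).

```bash
cat > m.py <<'E'
from h import *
for n in('scene','side'):
    im=load(n+'0.png'); c=cv2.imread('pics/'+n+'0.png'); h=cv2.cvtColor(c,cv2.COLOR_BGR2HSV)
    m=cv2.inRange(h,(8,60,90),(28,255,255)); 
    if n=='scene': m[:225]=0; m[:,:250]=0
    else: m[:245]=0; m[345:]=0; m[:,:225]=0; m[:,340:]=0
    m=cv2.morphologyEx(cv2.morphologyEx(m,cv2.MORPH_CLOSE,np.ones((9,9))),cv2.MORPH_OPEN,np.ones((7,7)))
    k=max(cv2.findContours(m,0,2)[0],key=cv2.contourArea); hull=cv2.convexHull(k)
    ap=cv2.approxPolyDP(hull,6,True)[:,0]
    print(n,cv2.contourArea(k))
    for u,v in ap: print((u,v),onz(im,u,v,62).round(0),onz(im,u,v,50).round(0))
S=load('side0.png');C=load('scene0.png')
print('mill side',onz(S,274,181,0).round(),'scene',onz(C,219,214,0).round(),'glass',onz(S,293,160,0).round())
print('vase base',onz(S,305,126,0).round())
o,d=ray(S,303,35);
E
python3 m.py
```

```text
scene 6543.5
(np.int32(285), np.int32(266)) [ 371. -225.   62.] [ 381. -210.   50.]
(np.int32(336), np.int32(241)) [ 509. -204.   62.] [ 524. -190.   50.]
(np.int32(413), np.int32(279)) [ 540. -374.   62.] [ 556. -364.   50.]
(np.int32(365), np.int32(326)) [ 385. -414.   62.] [ 396. -405.   50.]
(np.int32(334), np.int32(322)) [ 351. -383.   62.] [ 361. -373.   50.]
(np.int32(280), np.int32(281)) [ 339. -257.   62.] [ 348. -244.   50.]
side 6183.5
(np.int32(309), np.int32(254)) [ 502. -198.   62.] [ 503. -187.   50.]
(np.int32(333), np.int32(322)) [ 550. -373.   62.] [ 551. -364.   50.]
(np.int32(250), np.int32(338)) [ 394. -416.   62.] [ 393. -409.   50.]
(np.int32(231), np.int32(286)) [ 344. -295.   62.] [ 343. -285.   50.]
(np.int32(233), np.int32(267)) [ 343. -243.   62.] [ 341. -233.   50.]
mill side [408. 120.   0.] scene [409. 135.   0.] glass [456. 215.   0.]
vase base [487. 388.   0.]
```

```bash
python3 -c "
import cv2
a=cv2.imread('pics/side0.png')[235:355,215:345];b=cv2.imread('pics/scene0.png')[230:340,250:425]
cv2.imwrite('pics/c.png',cv2.vconcat([cv2.resize(a,(325,300)),cv2.resize(b,(325,204))]) )
cv2.imwrite('pics/c.png',cv2.hconcat([cv2.resize(a,(390,360)),cv2.resize(b,(400,360))]))"
```

```text
(no output)
```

View pics/c.png

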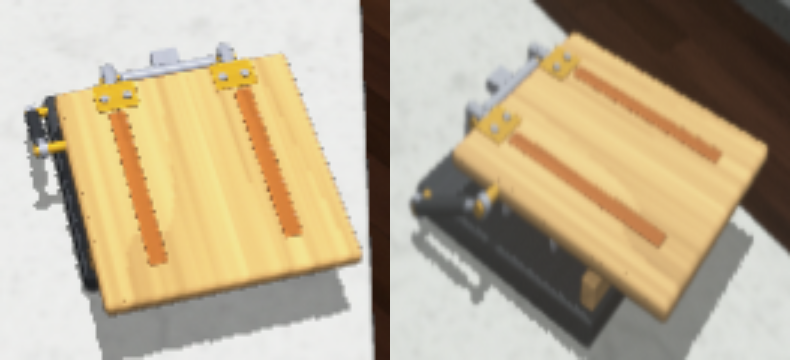

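Measured: the board edge is about 162 mm long (170 expected). The edge middle is at about (469,-395), stand +x at (-0.264, 0.965), and the origin near (435,-272). The mill (about 408,130) and glass (456,215) are on the way, so I'll swing round at r≈480 mm and z≈330 mm, with the fingers shut.

{"name": "move_arm", "arguments": {
  "targets": "-1 0 -3.4 -2 0 0 0;-1 0 -3.4 -2 0 0 0;-1 0 -3.4 -2 0 0 0;-1 0 -3.4 -2 0 0 0;-1 0 -3.4 -2 0 0 0"
}}

```text
clock: 0.57
eef_pos: [171.0, 446.4, 331.6]
tool_rot: [-3.14, 0.0, 2.776]
force: [0.3, 0.2, 1.0]
width: 25.6
gripper_force: 0.0
```

{"name": "move_arm", "arguments": {
  "targets": "-1 -4 0 0 0 0 4.9;-1 -4 0 0 0 0 4.9;-1 -4 0 0 0 0 4.9;-1 -4 0 0 0 0 4.9;-1 -4 0 0 0 0 4.9"
}}

```text
clock: 0.98
eef_pos: [343.8, 345.8, 331.4]
tool_rot: [3.141, -0.0, 2.344]
force: [0.5, 0.6, -0.2]
width: 0.4
gripper_force: 0.0
```

{"name": "move_arm", "arguments": {
  "targets": "-1 -4 0 0 0 0 4.9;-1 -4 0 0 0 0 4.9;-1 -4 0 0 0 0 4.9;-1 -4 0 0 0 0 4.9;-1 -4 0 0 0 0 4.9"
}}

```text
clock: 1.4
eef_pos: [456.4, 182.0, 331.2]
tool_rot: [3.141, 0.0, 1.917]
force: [0.6, 1.0, -1.1]
width: 0.3
gripper_force: 0.0
```

{"name": "move_arm", "arguments": {
  "targets": "-1 -4 0 0 0 0 4.9;-1 -4 0 0 0 0 4.9;-1 -4 0 0 0 0 4.9;-1 -4 0 0 0 0 4.9;-1 -4 0 0 0 0 4.9"
}}

```text
clock: 1.82
eef_pos: [491.0, -13.7, 331.2]
tool_rot: [3.141, 0.0, 1.489]
force: [1.4, -0.7, -0.5]
width: -0.2
gripper_force: 0.0
```

{"name": "move_arm", "arguments": {
  "targets": "-1 -4 0 0 0 0 4.9;-1 -4 0 0 0 0 4.9;-1 -4 0 0 0 0 4.9;-1 -4 0 0 0 0 4.9;-1 -4 0 0 0 0 4.9"
}}

```text
clock: 2.23
eef_pos: [441.3, -206.0, 331.2]
tool_rot: [3.141, 0.0, 1.062]
force: [1.2, -0.6, -0.6]
width: 0.2
gripper_force: 0.0
```

{"name": "move_arm", "arguments": {
  "targets": "-1 -4 0 0 0 0 4.9;-1 -4 0 0 0 0 4.9;-1 -4 0 0 0 0 4.9;-1 -4 0 0 0 0 4.9;-1 0 0 0 0 0 0"
}}

```text
clock: 2.65
eef_pos: [340.5, -338.8, 332.1]
tool_rot: [3.14, 0.005, 0.708]
force: [-1.6, -0.3, 0.5]
width: 0.0
gripper_force: 0.0
```

```bash
cat >> h.py <<'E'
O=np.array([435,-272,0.]);XS=np.array([-.264,.9645,0]);YS=np.array([-.9645,-.264,0])
def W(x,y,z): return O+x*XS+y*YS+[0,0,z]
def S(p): d=np.array(p)-O; return np.array([d@XS,d@YS,d[2]])
def plan(p,tilt_deg,rot=None,pos=None):
    "total shift in current tool axes & rotvec to reach p with tool y=-XS, z tilted from down towards -YS"
    s=read_state(); Rc=R.from_euler('xyz',s['tool_rot']).as_matrix() if rot is None else rot
    t=np.radians(tilt_deg); z=-YS*np.sin(t)-np.array([0,0,np.cos(t)]); y=-XS; x=np.cross(y,z)
    Rt=np.stack([x,y,z],1); Rt=R.from_matrix(Rt).as_matrix()
    print('q',s['qpos'].round(2),'pos',s['eef_pos'].round(1),'stand',S(s['eef_pos']).round(1),'F',s['force'].round(1))
    print('shift cm cur axes',(Rc.T@(np.array(p)-s['eef_pos'])/10).round(2),'in target axes',(Rt.T@(np.array(p)-s['eef_pos'])/10).round(2),'turn',np.degrees(R.from_matrix(Rc.T@Rt).as_rotvec()).round(1))
E
python3 -c "
from h import *
plan(W(-105,135,150),0)
plan(W(-105,135,150),60)
"
```

```text
q [ 0.12  0.35  0.83  1.84 -0.29  1.07  0.2 ] pos [ 340.5 -338.8  332.1] stand [-39.5 108.8 332.1] F [-1.6 -0.3  0.5]
shift cm cur axes [-5.08  4.77 18.25] in target axes [-2.62  6.55 18.21] turn [ 0.2  0.2 25.2]
q [ 0.12  0.35  0.83  1.84 -0.29  1.07  0.2 ] pos [ 340.5 -338.8  332.1] stand [-39.5 108.8 332.1] F [-1.6 -0.3  0.5]
shift cm cur axes [-5.08  4.77 18.25] in target axes [-17.09   6.55   6.83] turn [-13.1  59.2  23. ]
```

{"name": "move_arm", "arguments": {
  "targets": "-1 -0.5 1.6 0 0 0 6.3;-1 -0.5 1.6 0 0 0 6.3;-1 -0.5 1.6 0 0 0 6.3;-1 -0.5 1.6 0 0 0 6.3"
}}

```text
clock: 2.98
eef_pos: [365.1, -397.1, 331.0]
tool_rot: [-3.141, -0.0, 0.28]
force: [0.7, -0.0, 0.1]
width: 0.1
gripper_force: 0.0
```

{"name": "move_arm", "arguments": {
  "targets": "-1 0 0 0 0 6.7 0;-1 0 0 0 0 6.7 0;-1 0 0 0 0 6.7 0;-1 0 0 0 0 6.7 0;-1 0 0 0 0 6.7 0"
}}

```text
clock: 3.4
eef_pos: [364.5, -397.3, 332.5]
tool_rot: [3.137, -0.591, 0.286]
force: [0.4, 1.1, -2.2]
width: 0.0
gripper_force: 0.0
```

{"name": "move_arm", "arguments": {
  "targets": "-1 0 0 0 0 6.7 0;-1 0 0 0 0 6.7 0;-1 0 0 0 0 6.7 0;-1 0 0 0 0 6.7 0;-1 0 0 0 0 0 0"
}}

```text
clock: 3.82
eef_pos: [361.0, -398.5, 321.3]
tool_rot: [-3.112, -0.876, 0.257]
force: [-1.2, -0.7, 0.2]
width: 0.4
gripper_force: 0.0
```

```bash
python3 -c "
from h import *
plan(W(-105,135,150),60)
"
```

```text
q [ 1.23  0.45  0.1   2.   -1.09  1.11  0.76] pos [ 361.  -398.5  321.3] stand [-102.5  104.8  321.3] F [-1.2 -0.7  0.2]
shift cm cur axes [-15.09   0.54   8.64] in target axes [-16.35   0.25   5.95] turn [-1.2  9.8 -0.5]
```

```bash
python3 -c "
from h import *
I=load('side0.png')
for n,u,v in(('salt',192,268),('match',149,330),('lemon',135,397)): print(n,onz(I,u,v,0).round())
plan(W(-105,130,120),48)
plan(W(-105,130,22),48)
"
```

```text
salt [ 241. -197.   -0.]
match [ 181. -367.    0.]
lemon [ 189. -513.    0.]
q [ 1.23  0.45  0.1   2.   -1.09  1.11  0.76] pos [ 361.  -398.5  321.3] stand [-102.5  104.8  321.3] F [-1.2 -0.7  0.2]
shift cm cur axes [-17.07   0.6   10.95] in target axes [-16.65   0.25  11.6 ] turn [-1.2 -2.2 -0.3]
q [ 1.23  0.45  0.1   2.   -1.09  1.11  0.76] pos [ 361.  -398.5  321.3] stand [-102.5  104.8  321.3] F [-1.2 -0.7  0.2]
shift cm cur axes [-24.6    0.78  17.22] in target axes [-23.93   0.25  18.16] turn [-1.2 -2.2 -0.3]
```

{"name": "move_arm", "arguments": {
  "targets": "-1 -2.8 0.1 1.9 -0.2 -0.4 0;-1 -2.8 0.1 1.9 -0.2 -0.4 0;-1 -2.8 0.1 1.9 -0.2 -0.4 0;-1 -2.8 0.1 1.9 -0.2 -0.4 0;-1 -2.8 0.1 1.9 -0.2 -0.4 0"
}}

```text
clock: 4.23
eef_pos: [346.1, -405.8, 152.1]
tool_rot: [-3.138, -0.832, 0.272]
force: [-1.3, -1.2, -0.6]
width: 0.0
gripper_force: 0.0
```

{"name": "move_arm", "arguments": {
  "targets": "-1 -2.8 0.1 1.5 0 0 0;-1 0 0 0 0 0 0"
}}

```text
clock: 4.4
eef_pos: [336.0, -407.5, 115.6]
tool_rot: [-3.12, -0.832, 0.254]
force: [-1.3, -0.0, -0.9]
width: -0.2
gripper_force: 0.0
```

```bash
python3 -c "
from h import *
plan(W(-105,130,22),48)
a=grab('scene','s1.png');b=grab('side','d1.png')
A=a['color'][200:410,100:450,::-1];B=b['color'][220:420,100:350,::-1]
cv2.imwrite('pics/v1.png',np.hstack([cv2.resize(A,(400,400)),cv2.resize(B,(400,400))]))
"
```

```text
q [ 1.65  0.85 -0.48  2.1  -1.09  0.54  1.04] pos [ 336.  -407.5  115.6] stand [-104.5  131.2  115.6] F [-1.3 -0.  -0.9]
shift cm cur axes [-6.84  0.18  6.4 ] in target axes [-6.87  0.05  6.36] turn [-0.7  0.3 -0.5]
```

View pics/v1.png

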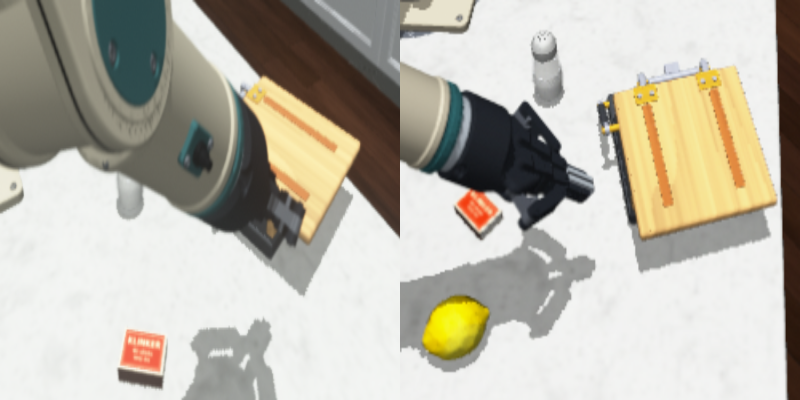

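The hand (right panel, tip near (590,185)) points at the overhang of the board from the robot side. The stand is undisturbed. I'll go down, then in.

{"name": "move_arm", "arguments": {
  "targets": "-1 -1.7 0 1.6 0 0 0;-1 -1.7 0 1.6 0 0 0;-1 -1.7 0 1.6 0 0 0;-1 -1.7 0.1 1.6 0 0 0;-1 0 0 0 0 0 0"
}}

```text
clock: 4.92
eef_pos: [340.7, -408.9, 27.8]
tool_rot: [-3.134, -0.833, 0.268]
force: [-0.0, -0.2, 1.1]
width: -0.0
gripper_force: 0.0
```

```bash
python3 -c "
from h import *
plan(W(-105,55,24),48)
b=grab('side','d2.png')
cv2.imwrite('pics/v2.png',cv2.resize(b['color'][230:370,150:350,::-1],(700,490)))
"
```

```text
q [ 1.74  1.08 -0.63  2.09 -1.09  0.32  1.16] pos [ 340.7 -408.9   27.8] stand [-107.1  127.1   27.8] F [-0.  -0.2  1.1]
shift cm cur axes [ 4.57 -0.17  5.59] in target axes [ 4.54 -0.21  5.61] turn [-0.5  0.3  0. ]
```

View pics/v2.png

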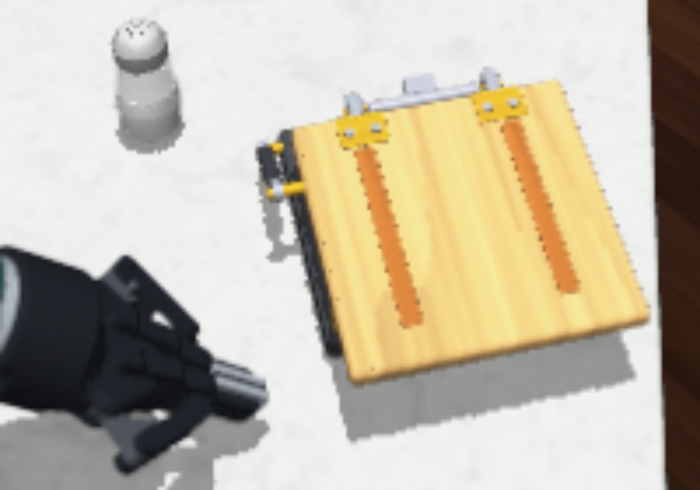

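The finger tip at (255,405) lines up with the overhang. The plate corner at (335,352) leaves about 7 mm, so I'll shift outward 3 mm, drop 11 mm and insert.

{"name": "move_arm", "arguments": {
  "targets": "-1 -0.8 0.3 0.7 0 0 0;-1 1 0 1.1 0 0 0;-1 1 0 1.1 0 0 0;-1 1 0 1.1 0 0 0;-1 1 0 1.1 0 0 0"
}}

```text
clock: 5.38
eef_pos: [398.2, -402.7, 23.9]
tool_rot: [-3.128, -0.838, 0.274]
force: [0.1, 0.0, -0.8]
width: -0.1
gripper_force: 0.0
```

```bash
python3 -c "
from h import *
plan(W(-110,68,60),48)
"
```

```text
q [ 1.67  1.13 -0.71  2.05 -1.1   0.24  1.11] pos [ 398.2 -402.7   23.9] stand [-116.3   70.    23.9] F [ 0.1  0.  -0.8]
shift cm cur axes [ 2.81 -0.66 -2.26] in target axes [ 2.81 -0.64 -2.27] turn [-1.   0.   0.3]
```

{"name": "move_arm", "arguments": {
  "targets": "-1 0.7 -0.3 -0.7 0 0 0;-1 0.7 -0.3 -0.7 0 0 0;-1 0.7 0 -0.7 0 0 0;-1 0.7 0 -0.7 0 0 0;-1 0 0 0 0 0 0"
}}

```text
clock: 5.8
eef_pos: [391.8, -397.9, 63.4]
tool_rot: [-3.129, -0.834, 0.273]
force: [-2.9, 0.5, -4.1]
width: -0.0
gripper_force: 1.9
```

```bash
python3 -c "
from h import *
plan(W(-95,60,100),48)
b=grab('side','d3.png')
cv2.imwrite('pics/v3.png',cv2.resize(b['color'][220:370,150:350,::-1],(600,450)))
"
```

```text
q [ 1.67  1.03 -0.69  2.08 -1.09  0.29  1.05] pos [ 391.8 -397.9   63.4] stand [-110.    74.8   63.4] F [-2.9  0.5 -4.1]
shift cm cur axes [ 3.72 -1.51 -1.33] in target axes [ 3.72 -1.5  -1.35] turn [-1.   0.2  0.2]
```

View pics/v3.png

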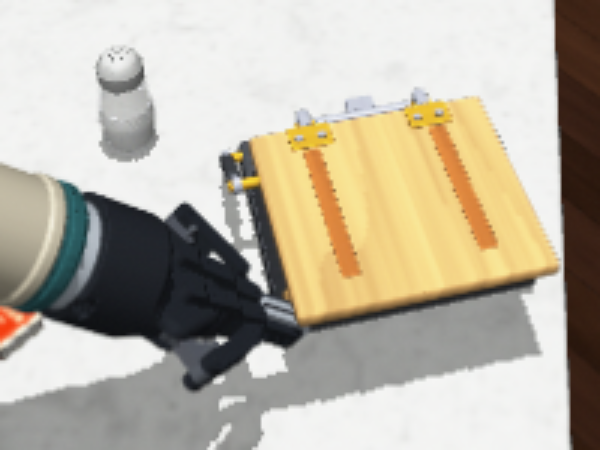

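The board is lifting cleanly on the finger (tip at (285,325)), with a force of about 5 N. I'll continue on the arc.

{"name": "move_arm", "arguments": {
  "targets": "-1 1.3 -0.5 -0.6 0 0 0;-1 1.3 -0.5 -0.6 0 0 0;-1 1.3 -0.5 -0.6 0 0 0;-1 1.3 -0.5 -0.6 0 0 0;-1 0 0 0 0 0 0"
}}

```text
clock: 6.27
eef_pos: [403.2, -376.9, 117.8]
tool_rot: [-3.132, -0.834, 0.271]
force: [-2.7, -4.9, -2.0]
width: -0.1
gripper_force: 2.8
```

```bash
python3 -c "
from h import *
plan(W(-60,60,165),48)
plan(W(-60,60,165),25)
"
```

```text
q [ 1.66  0.92 -0.74  2.13 -1.09  0.29  0.95] pos [ 403.2 -376.9  117.8] stand [-92.8  58.4 117.8] F [-2.7 -4.9 -2. ]
shift cm cur axes [ 3.39 -3.31 -3.25] in target axes [ 3.4  -3.28 -3.28] turn [-0.7  0.2  0.1]
q [ 1.66  0.92 -0.74  2.13 -1.09  0.29  0.95] pos [ 403.2 -376.9  117.8] stand [-92.8  58.4 117.8] F [-2.7 -4.9 -2. ]
shift cm cur axes [ 3.39 -3.31 -3.25] in target axes [ 1.85 -3.28 -4.35] turn [ -0.7 -22.8   0.3]
```

{"name": "move_arm", "arguments": {
  "targets": "-1 0.9 -0.8 -0.8 0 -4 0;-1 0.8 -0.8 -0.9 0 -4 0;-1 0.7 -0.8 -1 0 -4 0;-1 0.6 -0.8 -1 0 -4 0;-1 0 0 0 0 0 0"
}}

```text
clock: 6.68
eef_pos: [394.3, -343.4, 168.0]
tool_rot: [-3.137, -0.554, 0.285]
force: [-5.3, -2.8, -2.1]
width: 0.2
gripper_force: 3.9
```

```bash
python3 -c "
from h import *
plan(W(-20,50,200),20)
b=grab('side','d4.png')
cv2.imwrite('pics/v4.png',cv2.resize(b['color'][200:370,150:350,::-1],(600,510)))
"
```

```text
q [ 1.27  0.57 -0.38  2.15 -0.9   0.42  0.51] pos [ 394.3 -343.4  168. ] stand [-58.1  58.1 168. ] F [-5.3 -2.8 -2.1]
shift cm cur axes [ 2.43 -3.81 -2.24] in target axes [ 1.85 -3.81 -2.73] turn [ -0.7 -11.7   1. ]
```

View pics/v4.png

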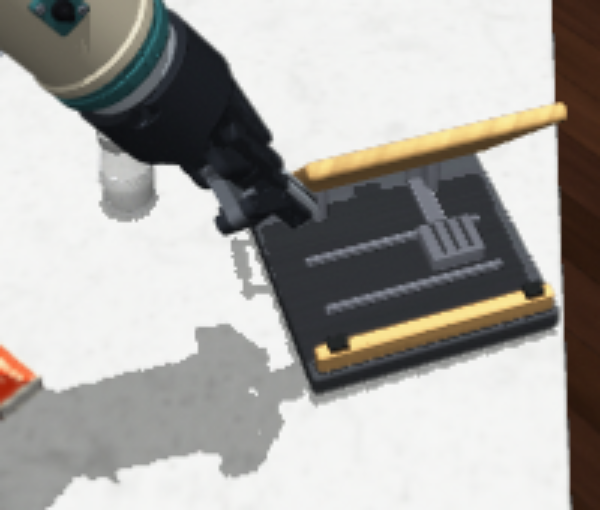

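The board is at roughly 50° and the lock block is visible at (450,240). The sideways force (-5.9 N) shows the finger bearing on the board's side corner. I'll back off slightly, go further under, then push on.

{"name": "move_arm", "arguments": {
  "targets": "-1 0 0.8 0 0 0 0;-1 0.9 0 0.5 0 0 0;-1 0.9 0 0.5 0 0 0;-1 0.6 -0.9 -0.8 0 0 0;-1 0.5 -0.9 -0.8 0 0 0"
}}

```text
clock: 7.15
eef_pos: [408.9, -333.1, 184.8]
tool_rot: [-3.132, -0.556, 0.271]
force: [-7.8, -4.6, -1.2]
width: 0.2
gripper_force: 3.6
```

```bash
python3 -c "
from h import *
plan(W(-20,40,205),32)
S0=load('d4.png')
for p in((-78,90,0),(-78,-90,0)): print(((proj(S0,W(*p))-[150,200])*3).round())
"
```

```text
q [ 1.22  0.54 -0.36  2.15 -0.9   0.44  0.44] pos [ 408.9 -333.1  184.8] stand [-52.   41.3 184.8] F [-7.8 -4.6 -1.2]
shift cm cur axes [ 1.19 -3.22 -1.61] in target axes [ 1.18 -3.2  -1.64] turn [-0.7  0.2  0.2]
[272. 407.]
[530. 359.]
```

The stand base has crept under the 8–9 N side push along the finger slope. I'll turn the hand 45° towards the front about the vertical, so the finger lies in the board's plane and the push has no sideways part.

{"name": "move_arm", "arguments": {
  "targets": "-1 -0.5 0 -0.3 3.4 0 -5.4;-1 0 0 0 3.4 0 -5.4;-1 0 0 0 3.4 0 -5.4;-1 0 0 0 3.4 0 -5.4;-1 0 0 0 3.4 0 -5.4"
}}

```text
clock: 7.57
eef_pos: [404.5, -331.3, 185.4]
tool_rot: [-3.128, -0.566, 0.836]
force: [0.7, -1.4, -1.2]
width: 0.2
gripper_force: 0.6
```

```bash
cat > st.py <<'E'
from h import *
import sys
def ledge(f):
    im=load(f); c=cv2.imread('pics/'+f); h=cv2.cvtColor(c,cv2.COLOR_BGR2HSV)
    m=cv2.inRange(h,(12,60,120),(30,255,255)); m[:285]=0;m[335:]=0;m[:,:240]=0;m[:,345:]=0
    m=cv2.morphologyEx(m,cv2.MORPH_CLOSE,np.ones((9,9)))
    k=max(cv2.findContours(m,0,2)[0],key=cv2.contourArea); r=cv2.minAreaRect(k); b=cv2.boxPoints(r)
    b=b[np.argsort(b[:,0])]; l=b[:2][np.argmin(b[:2,1])]; q=b[2:][np.argmin(b[2:,1])]
    A,B=onz(im,*l,44),onz(im,*q,44); d=(B-A); yaw=np.arctan2(d[1],d[0]); u=np.array([np.cos(yaw),np.sin(yaw),0]); x=np.array([-u[1],u[0],0])
    mid=(A+B)/2; print(f,'ledge ends',A.round(),B.round(),'len',np.hypot(*d[:2]).round(),'yaw',np.degrees(yaw).round(1),'origin',(mid+63*x).round())
if __name__=='__main__':
    ledge('d4.png'); grab('side',sys.argv[1]); ledge(sys.argv[1]); plan(W(-20,40,205),32)
E
python3 st.py d5.png
```

```text
d4.png ledge ends [ 396. -351.   44.] [ 553. -288.   44.] len 169.0 yaw 21.9 origin [ 451. -261.   44.]
d5.png ledge ends [ 400. -352.   44.] [ 555. -286.   44.] len 169.0 yaw 22.9 origin [ 453. -261.   44.]
q [ 1.18  0.64 -0.31  1.88 -0.51  0.84  0.57] pos [ 406.5 -332.9  185.3] stand [-51.2  43.6 185.3] F [ 0.4 -4.7 -1.8]
shift cm cur axes [ 2.74 -2.43 -0.57] in target axes [ 1.35 -3.12 -1.48] turn [-18.1  -0.3  27.9]
```

The side force is gone. The stand now sits at about (453,-261), yaw 22.9°, roughly 2 cm off its start. I'll correct that with the lock push, which goes the opposite way.

```bash
cat >> h.py <<'E'
O=np.array([453,-261,0.]);a=np.radians(22.9);YS=-np.array([np.cos(a),np.sin(a),0]);XS=np.array([-np.sin(a),np.cos(a),0])
def go(*ps):
    s=read_state(); Rc=R.from_euler('xyz',s['tool_rot']).as_matrix(); p=S(s['eef_pos'])
    print('stand pos',p.round(1),'F stand',[round(float(s['force']@v),1) for v in(XS,YS,[0,0,1])],'q',s['qpos'].round(2))
    print('x,y,z stand cm in tool:',*[(Rc.T@v).round(2) for v in(XS,YS,np.array([0,0,1]))])
    for q in ps: print(q,'->cm',(Rc.T@(W(*q)-W(*p))/10).round(2)); p=np.array(q)
E
python3 -c "
from h import *
go((-20,40,200),(10,40,210),(40,40,215))"
```

```text
stand pos [-48.1  70.8 185.3] F stand [-4.5, 1.5, -1.8] q [ 1.18  0.64 -0.31  1.88 -0.51  0.84  0.57]
x,y,z stand cm in tool: [ 0.36 -0.9   0.24] [-0.76 -0.43 -0.48] [ 0.54 -0.01 -0.84]
(-20, 40, 200) ->cm [ 4.16 -1.21  0.91]
(10, 40, 210) ->cm [ 1.62 -2.71 -0.13]
(40, 40, 215) ->cm [ 1.35 -2.71  0.29]
```

{"name": "move_arm", "arguments": {
  "targets": "-1 0.85 -0.4 0.1 0 0 0;-1 0.85 -0.4 0.1 0 0 0;-1 0.85 -0.4 0.1 0 0 0;-1 0.85 -0.4 0.1 0 0 0;-1 0 0 0 0 0 0"
}}

```text
clock: 8.03
eef_pos: [414.7, -293.9, 201.7]
tool_rot: [-3.127, -0.567, 0.834]
force: [1.5, 0.5, -0.0]
width: 0.2
gripper_force: 0.3
```

```bash
sed -i "s/ledge('d4.png'); //; s/; plan.*/; go((10,45,210),(40,45,215))/" st.py; python3 st.py d6.png
```

```text
d6.png ledge ends [ 400. -352.   44.] [ 555. -286.   44.] len 169.0 yaw 22.9 origin [ 453. -261.   44.]
stand pos [-16.7  48.8 201.3] F stand [-0.6, 0.0, -1.5] q [ 1.15  0.59 -0.33  1.94 -0.54  0.81  0.54]
x,y,z stand cm in tool: [ 0.35 -0.9   0.24] [-0.77 -0.43 -0.48] [ 0.54 -0.01 -0.84]
(10, 45, 210) ->cm [ 1.71 -2.26  0.08]
(40, 45, 215) ->cm [ 1.33 -2.72  0.29]
```

{"name": "move_arm", "arguments": {
  "targets": "-1 0.6 -0.8 0 0 0 0;-1 0.6 -0.8 0 0 0 0;-1 0.6 -0.8 0 0 0 0;-1 0.5 -0.9 0.1 0 0 0;-1 0.5 -0.9 0.1 0 0 0"
}}

```text
clock: 8.5
eef_pos: [399.0, -249.5, 214.4]
tool_rot: [-3.127, -0.566, 0.832]
force: [-0.0, -0.4, -0.5]
width: -0.0
gripper_force: 0.0
```

{"name": "move_arm", "arguments": {
  "targets": "-1 0.4 -0.9 0.2 0 0 0;-1 0.4 -0.9 0.2 0 0 0;-1 0 0 0 0 0 0;-1 0 0 0 0 0 0;-1 0 0 0 0 0 0"
}}

```text
clock: 8.92
eef_pos: [392.4, -233.0, 215.2]
tool_rot: [-3.129, -0.565, 0.832]
force: [-0.3, -0.2, 0.3]
width: 0.2
gripper_force: 0.0
```

```bash
python3 st.py d7.png; python3 -c "
import cv2
b=cv2.imread('pics/d7.png')
cv2.imwrite('pics/v7.png',cv2.resize(b[170:370,150:350],(600,600)))"
```

```text
d7.png ledge ends [ 399. -352.   44.] [ 555. -286.   44.] len 170.0 yaw 23.0 origin [ 452. -261.   44.]
stand pos [ 49.2  44.9 215.1] F stand [-0.7, 0.0, -0.2] q [ 1.15  0.5  -0.37  2.09 -0.6   0.74  0.56]
x,y,z stand cm in tool: [ 0.35 -0.91  0.24] [-0.77 -0.42 -0.48] [ 0.54 -0.01 -0.84]
(10, 45, 210) ->cm [-1.67  3.56 -0.49]
(40, 45, 215) ->cm [ 1.33 -2.72  0.28]
```

View pics/v7.png

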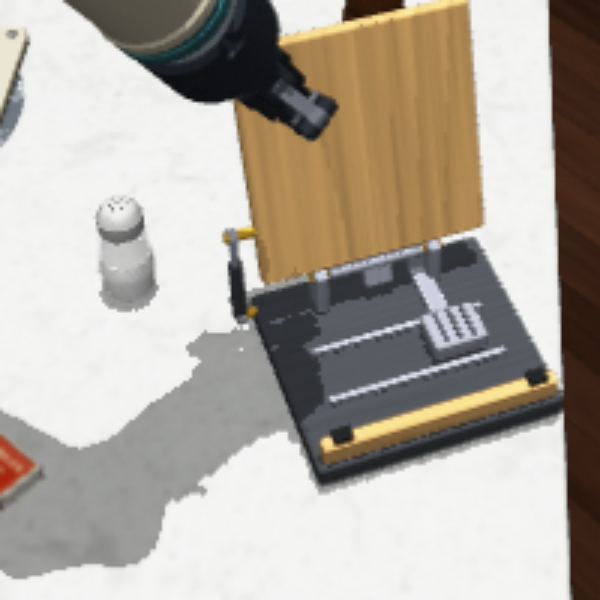

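The rest has snapped fully open (board upright, strut at (240,275) folded over) and nothing touches it. The lock block is at (455,330), with its -y face on the right at (485,330). Next I'll retreat, turn the tool to near-vertical leaning to the front, and go beside that face.

```bash
cat >> h.py <<'E'
def lean(deg):
    t=np.radians(deg); z=XS*np.sin(t)-np.array([0,0,np.cos(t)]); x=-YS; y=np.cross(z,x); Rt=np.stack([x,y,z],1)
    Rc=R.from_euler('xyz',read_state()['tool_rot']).as_matrix()
    print('turn',np.degrees(R.from_matrix(Rc.T@Rt).as_rotvec()).round(1)); return Rt
E
python3 -c "
from h import *
go((-30,20,250)); lean(20)
im=load('d7.png')
for u,v in ((485/3+150,345/3+170),(430/3+150,360/3+170)): print(S(onz(im,u,v,30)).round())
for u,v in ((428/3+150,320/3+170),(482/3+150,308/3+170),(487/3+150,333/3+170)): print('top',S(onz(im,u,v,46)).round())
"
```

```text
stand pos [ 49.2  44.9 215.1] F stand [-0.7, 0.0, -0.2] q [ 1.15  0.5  -0.37  2.09 -0.6   0.74  0.56]
x,y,z stand cm in tool: [ 0.35 -0.91  0.24] [-0.77 -0.42 -0.48] [ 0.54 -0.01 -0.84]
(-30, 20, 250) ->cm [ 0.98  8.19 -3.61]
turn [ 11.5 -27.1  29.4]
[-19. -54.  30.]
[-18. -12.  30.]
top [  4. -19.  46.]
top [  1. -59.  46.]
top [-21. -53.  46.]
```

{"name": "move_arm", "arguments": {
  "targets": "-1 0.3 2.7 -1.2 0 0 0;-1 0.3 2.7 -1.2 0 0 0;-1 0.3 2.7 -1.2 0 0 0;-1 0 0 0 1.9 -4.5 4.9;-1 0 0 0 1.9 -4.5 4.9"
}}

```text
clock: 9.38
eef_pos: [444.6, -299.0, 249.4]
tool_rot: [-2.979, -0.389, 0.647]
force: [0.1, 1.4, 0.0]
width: -0.0
gripper_force: 0.0
```

{"name": "move_arm", "arguments": {
  "targets": "-1 0 0 0 1.9 -4.5 4.9;-1 0 0 0 1.9 -4.5 4.9;-1 0 0 0 1.9 -4.5 4.9;-1 0 0 0 1.9 -4.5 4.9;-1 0 0 0 0 0 0"
}}

```text
clock: 9.8
eef_pos: [449.0, -293.5, 248.5]
tool_rot: [-2.793, -0.001, 0.405]
force: [1.0, -0.5, 0.4]
width: -0.3
gripper_force: 0.0
```

```bash
python3 -c "
from h import *
lean(20);go((-8,-79,130),(-8,-79,60),(-8,-79,38))"
```

```text
turn [0.  0.1 0.3]
stand pos [-28.4  16.3 248.5] F stand [-0.9, -0.7, 0.4] q [ 0.64  0.62  0.01  1.55 -0.18  1.28 -0.44]
x,y,z stand cm in tool: [ 0.01 -0.94  0.34] [-1.   -0.01  0.  ] [ 0.   -0.34 -0.94]
(-8, -79, 130) ->cm [ 9.53  2.18 11.83]
(-8, -79, 60) ->cm [-0.01  2.39  6.58]
(-8, -79, 38) ->cm [-0.    0.75  2.07]
```

{"name": "move_arm", "arguments": {
  "targets": "-1 3.2 0 0 0 0 0;-1 3.2 0 0 0 0 0;-1 3.1 0 0 0 0 0;-1 0 0.6 3.2 0 0 0;-1 0 0.6 3.2 0 0 0"
}}

```text
clock: 10.22
eef_pos: [531.1, -248.5, 185.5]
tool_rot: [-2.797, -0.008, 0.404]
force: [-0.6, -0.2, -1.2]
width: -0.3
gripper_force: 0.0
```

{"name": "move_arm", "arguments": {
  "targets": "-1 0 0.5 2.7 0 0 0;-1 0 0.5 2.7 0 0 0;-1 0 0.8 2.2 0 0 0;-1 0 0.8 2.2 0 0 0;-1 0 0 0 0 0 0"
}}

```text
clock: 10.63
eef_pos: [521.4, -239.8, 80.2]
tool_rot: [-2.787, 0.002, 0.4]
force: [-1.3, 0.8, 0.7]
width: -0.3
gripper_force: 0.0
```

```bash
python3 st.py d8.png; python3 -c "
from h import *
lean(20);go((-8,-79,38))
b=cv2.imread('pics/d8.png')
cv2.imwrite('pics/v8.png',cv2.resize(b[170:370,150:350],(600,600)))"
```

```text
d8.png ledge ends [ 399. -352.   44.] [ 556. -288.   44.] len 169.0 yaw 22.3 origin [ 453. -262.   44.]
stand pos [ -8.  -72.2  82.4] F stand [0.2, 0.8, 0.5] q [ 0.53  0.86 -0.03  1.58 -0.23  1.   -0.51]
x,y,z stand cm in tool: [ 0.   -0.94  0.35] [-1. -0.  0.] [-0.   -0.35 -0.94]
(10, 45, 210) ->cm [-11.73  -6.09 -11.34]
(40, 45, 215) ->cm [ 0.   -2.99  0.57]
turn [-0.2  0.   0. ]
stand pos [ -8.  -72.2  82.4] F stand [0.2, 0.8, 0.5] q [ 0.53  0.86 -0.03  1.58 -0.23  1.   -0.51]
x,y,z stand cm in tool: [ 0.   -0.94  0.35] [-1. -0.  0.] [-0.   -0.35 -0.94]
(-8, -79, 38) ->cm [0.68 1.53 4.17]
```

View pics/v8.png

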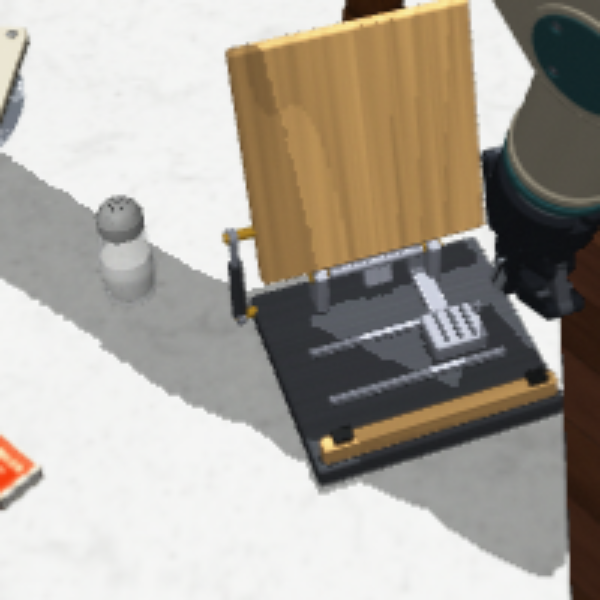

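The stand is unmoved and the tip is beside the lock on its -y side ((505,285)) at z≈82. I'll lower it and push slowly.

{"name": "move_arm", "arguments": {
  "targets": "-1 0.35 0.7 2 0 0 0;-1 0.35 0.7 1.9 0 0 0;-1 0 0 0 0 0 0"
}}

```text
clock: 10.93
eef_pos: [530.7, -237.0, 41.7]
tool_rot: [-2.791, -0.001, 0.401]
force: [0.1, -0.1, 0.1]
width: -0.2
gripper_force: 0.0
```

```bash
python3 -c "
from h import *
go((-8,-79,38),(-8,-30,38))"
```

```text
stand pos [ -8.1 -80.9  41.7] F stand [-0.1, -0.0, 0.1] q [ 0.52  0.92 -0.03  1.58 -0.24  0.94 -0.51]
x,y,z stand cm in tool: [ 0.   -0.94  0.34] [-1. -0. -0.] [ 0.   -0.34 -0.94]
(-8, -79, 38) ->cm [-0.19  0.12  0.35]
(-8, -30, 38) ->cm [-4.9  -0.01 -0.  ]
```

{"name": "move_arm", "arguments": {
  "targets": "-1 -0.2 0.1 0.4 0 0 0;-1 -1 0 0 0 0 0;-1 -1 0 0 0 0 0;-1 -1 0 0 0 0 0;-1 0 0 0 0 0 0"
}}

```text
clock: 11.35
eef_pos: [499.1, -251.8, 39.8]
tool_rot: [-2.794, 0.001, 0.398]
force: [-0.2, 0.2, 0.3]
width: -0.0
gripper_force: 0.0
```

{"name": "move_arm", "arguments": {
  "targets": "-1 -0.5 0 0 0 0 0;-1 -0.5 0 0 0 0 0;-1 -0.5 0 0 0 0 0;-1 0 0 0 0 0 0"
}}

```text
clock: 11.68
eef_pos: [486.9, -256.3, 38.9]
tool_rot: [-2.794, -0.0, 0.4]
force: [0.2, -0.6, 0.2]
width: -0.1
gripper_force: 0.0
```

```bash
python3 st.py d9.png
```

```text
d9.png ledge ends [ 400. -354.   44.] [ 555. -286.   44.] len 169.0 yaw 23.6 origin [ 453. -263.   44.]
stand pos [ -8.5 -33.4  38.8] F stand [-0.1, 0.4, -0.4] q [ 0.58  0.89 -0.03  1.66 -0.22  0.88 -0.45]
x,y,z stand cm in tool: [ 0.   -0.94  0.34] [-1. -0. -0.] [ 0.   -0.34 -0.94]
(10, 45, 210) ->cm [ -7.84  -7.59 -15.46]
(40, 45, 215) ->cm [ 0.   -2.99  0.55]
```

{"name": "move_arm", "arguments": {
  "targets": "-1 -0.4 0 0 0 0 0;-1 -0.4 0 0 0 0 0;-1 0 0 0 0 0 0"
}}

```text
clock: 11.98
eef_pos: [480.1, -258.5, 38.7]
tool_rot: [-2.793, -0.001, 0.4]
force: [0.2, 1.0, -0.4]
width: -0.2
gripper_force: 0.0
```

{"name": "move_arm", "arguments": {
  "targets": "-1 -0.3 0 0 0 0 0;-1 -0.3 0 0 0 0 0;-1 0 0 0 0 0 0"
}}

```text
clock: 12.23
eef_pos: [478.8, -259.1, 38.9]
tool_rot: [-2.795, -0.008, 0.4]
force: [7.8, 3.3, -2.2]
width: 0.1
gripper_force: 4.2
```

```bash
python3 st.py d10.png; python3 -c "
import cv2
b=cv2.imread('pics/d10.png')
cv2.imwrite('pics/v10.png',cv2.resize(b[170:370,150:350],(600,600)))"
```

```text
d10.png ledge ends [ 399. -354.   44.] [ 554. -287.   44.] len 169.0 yaw 23.5 origin [ 451. -263.   44.]
stand pos [ -8.3 -24.5  38.9] F stand [1.0, -8.7, -2.2] q [ 0.59  0.89 -0.04  1.68 -0.22  0.87 -0.43]
x,y,z stand cm in tool: [ 0.   -0.94  0.34] [-1.   -0.   -0.01] [ 0.01 -0.34 -0.94]
(10, 45, 210) ->cm [ -6.82  -7.56 -15.52]
(40, 45, 215) ->cm [ 0.01 -2.99  0.55]
```

View pics/v10.png

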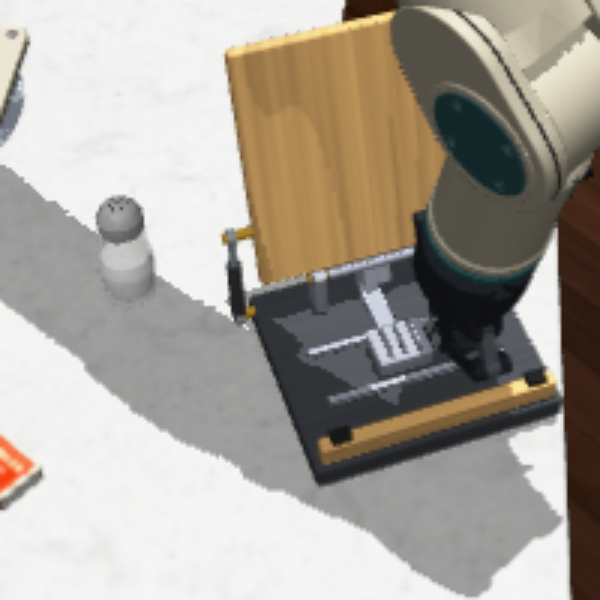

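The lock is at its end stop: the block moved about 40 mm and the force has risen to 8.7 N. I'll keep pushing gently on the stop to return the stand about 12 mm towards where it stood.

{"name": "move_arm", "arguments": {
  "targets": "-1 -0.4 0 0 0 0 0;-1 -0.4 0 0 0 0 0;-1 -0.4 0 0 0 0 0;-1 0 0 0 0 0 0"
}}

```text
clock: 12.62
eef_pos: [467.7, -264.2, 38.9]
tool_rot: [-2.795, -0.007, 0.4]
force: [7.9, 2.9, -2.0]
width: 0.2
gripper_force: 4.2
```

```bash
python3 st.py d11.png
```

```text
d11.png ledge ends [ 386. -357.   44.] [ 543. -294.   44.] len 169.0 yaw 22.2 origin [ 441. -267.   44.]
stand pos [ -8.6 -12.3  38.9] F stand [1.0, -8.3, -1.6] q [ 0.61  0.88 -0.04  1.7  -0.22  0.86 -0.42]
x,y,z stand cm in tool: [ 0.   -0.94  0.34] [-1.   -0.   -0.01] [ 0.01 -0.34 -0.94]
(10, 45, 210) ->cm [ -5.6   -7.58 -15.5 ]
(40, 45, 215) ->cm [ 0.01 -2.99  0.55]
```

The stand is back within about 6 mm of its start. I'll retreat.

{"name": "move_arm", "arguments": {
  "targets": "-1 0.8 0 0 0 0 0;-1 0.8 0 0 0 0 0;-1 0 0 -2 0 0 0;-1 0 0 -4 0 0 0;-1 0 0 -4 0 0 0"
}}

```text
clock: 13.08
eef_pos: [490.7, -289.7, 132.6]
tool_rot: [-2.789, 0.002, 0.402]
force: [0.8, -0.6, -0.9]
width: -0.2
gripper_force: 0.0
```

{"name": "move_arm", "arguments": {
  "targets": "-1 0 0 -4 0 0 0;-1 0 0 -4 0 0 0;-1 0 0 -4 0 0 0;-1 0 0 0 0 0 0;-1 0 0 0 0 0 0"
}}

```text
clock: 13.5
eef_pos: [508.5, -330.1, 247.7]
tool_rot: [-2.798, -0.003, 0.4]
force: [-0.9, 0.5, -1.0]
width: -0.2
gripper_force: 0.0
```

```bash
python3 st.py d12.png; python3 -c "
from h import *
a=grab('scene','s12.png')['color'][100:360,150:450,::-1]; b=cv2.imread('pics/d12.png')[100:360,130:350]
cv2.imwrite('pics/v12.png',np.hstack([cv2.resize(a,(420,364)),cv2.resize(b,(370,364))]))"
```

```text
d12.png ledge ends [ 386. -356.   44.] [ 543. -293.   44.] len 169.0 yaw 22.0 origin [ 441. -266.   44.]
stand pos [-83.6 -23.9 245.9] F stand [-0.3, -0.4, -0.9] q [ 0.63  0.72  0.01  1.34 -0.18  1.38 -0.48]
x,y,z stand cm in tool: [ 0.   -0.94  0.34] [-1. -0. -0.] [ 0.   -0.34 -0.94]
(10, 45, 210) ->cm [-6.89 -7.58  6.56]
(40, 45, 215) ->cm [ 0.   -2.99  0.55]
```

View pics/v12.png

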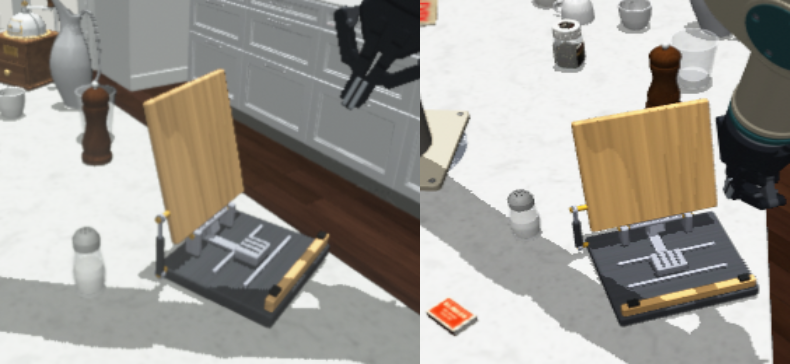

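The rest is open and leaning back. The lock face is at y≈-15 mm, so its travel is about 40 mm. The mill and glass stand untouched and the arm is clear.

```bash
python3 -c "
from cell import order
print(order.finish_job())"
```

```text
the job is handed in; nothing more can be done
None
```

The job is handed in: the back rest is open, the lock is at its end stop (about 40 mm of travel), and the glass and mill are untouched; the stand slid about 2 cm during lifting, and I pushed it back to about 6 mm from its start, though it is still turned about 7°.

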